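# Hold an earth-test probe square on a scanner control box

### The arm

A 6-joint arm with a two-finger parallel gripper is mounted at the origin on the work surface. World frame = base frame: x ahead of the robot, y to its left, z up, the work surface at z = 0. Lengths are in m, angles in rad, forces in N, time in s.
With the tool pointing down it reaches from about 0.35 to 0.85 m from the base axis. Payload 8.1 kg.
Tool frame: the origin (TCP) lies at the very end of the fingers, on their centre line; the grasp point (between the pads) lies 19 mm behind it; z points along the fingers, y is the direction in which the jaws open and shut (so a half turn about z gives the same grasp; the last joint's range is limited). The gripper opens to 93 mm and grips with 3 to 60 N. Pads are 15 mm wide; open, the fingers measure 128 mm over their backs; the gripper's body (75 mm by 188 mm) begins 65 mm behind the grasp point.
Start: joints at [-1.314, 0.13, 1.488, -0, 1.523, -0.085], TCP at [0.201, -0.565, 0.219] pointing down, gripper open.
Joint ranges: [-2.96, 2.96], [-0.89, 2.26], [0.02, 2.5], [-1.34, 4.48], [0, 2.73], [-2.66, 2.66]. Speed limits (rad/s): [2.39, 2.39, 2.79, 3.14, 3.14, 3.14].

### API

Orientations are given as a rotation vector (axis times angle).
In Python, from plant import robot gives the robot as it stands.
- The arm moves only by the tool jog_arm, never from a script. Its argument "commands" is a list of rows, each a list of 3 entries, a list of its own where there are three numbers: the shift along the world's x, y, z scaled (see below), then the turn, a rotation vector about the world's x, y, z scaled (see below), then the closure, from -1 (fully open) to 1 (shut), so that 0 is half open. In form: [[[tx, ty, tz], [ax, ay, az], hand], ...]. A call has 1 to 10 rows; each row is the pose to reach, as a shift and turn from the pose measured when the call began, turning the shorter way round; what a row does not reach only later rows make up. The controller multiplies each number of a shift by 0.6 m and each number of a turn by 2 pi rad. A row lasts 1/8 s, in which the tool goes at most 62.5 mm and 10.7 degrees, less where a joint would pass 70% of its speed; a pose out of reach is approached as far as the arm can. A call with a number of a shift or a turn outside -1 to 1 is refused whole. A call with a gripper value outside its range is refused whole. The fingers move at their own pace and stop on an object; "newtons" is the grip in N (left out, the last holds). Time passes only in rows, so rows that repeat a pose let the fingers close. It gives the time, the measured TCP pose, the force and the opening at its end, in the units of the state.
- robot.read_state(): the state, without advancing time (a new reading comes with each control period).
- robot.read_camera(name): name is "scene" or "side" or "wrist"; returns a dict with "pixels" (400x640x3 uint8, red, green, blue), "fovy" (degrees; the focal length in pixels is half the picture's height over the tangent of half this angle, whatever the lens; pixels are square), "cx", "cy" (the principal point, pixels), "rvec" (rotation vector, rad) and "tvec" (3), from world to camera coordinates, as OpenCV has them; the wrist camera has in their place "tool_from_camera" (4x4, takes a point from camera to tool coordinates, whose origin is the TCP and whose axes are the flange's). Camera axes: x right, y down, z forward; pixel columns grow to the right and rows downward; lengths in m; the calibration is good to about 2 mm. A picture is of the moment at which its call begins: read the wrist's pose just before it. There is no depth.
- robot.close_job(): hands the job in, once; it reports no verdict.
Trained networks look in the newest picture that a camera, given by its name, has taken for a name from the list of things; names that differ only in an ending like _2 or _b are one class to them, and where a whole thing is asked for, a point or a joint stands for the part that bears it (a point fixed in the world has none). Each returns a list of dicts, best first, with "p" (0 to 1); they miss things now and then, are a little off and sometimes report something else, mostly with a low value. They report only what shows in the picture. A call takes as long as a camera call. They do not tell look-alikes from the thing itself.
- robot.trace(camera, name): "pixels" (400x640 bool, what is visible of it) and "uv" ([column, row] in pixels, amid what is visible of it).
The state is a dict: "t": time; "q": joint angles; "dq": joint speeds; "joint_torque": joint torques, N m; "tool_pos": TCP position; "orientation": TCP orientation; "force": force on the tool from outside, world axes, zero at the start; "wrist_torque": the same for the moment, N m; "opening": finger opening in m.
Only numpy, scipy, OpenCV 4.12 (cv2) and the standard library are available. Lean on these libraries where they do the work, as an engineer would, in place of code of your own. Each camera call takes 0.05 s, during which the arm holds its last target.

### The job

Slide the scanner control box across the desk, without lifting it off the desk, until it sits squarely inside the four corner marks of the test bay. Then take the spring-tipped test probe out of its stand and hold its tip on the round earth stud of the box's sloping panel, square to that panel and pressing lightly, so that the spring tip is about half pushed in and never jabbed. Finish while still holding the probe there; leave the mug, mouse and keyboard alone.

Things in the scene. Friction and masses are not known exactly. Their poses are not given: they have to be found in the camera images.
- console: Loose white control box, 0.65 to 0.95 kg, 180 mm deep (x) by 160 mm wide (y), weight towards its rear. Origin: centre of its underside; x points to its rear, z up. From the front edge (x -90 mm, 32 mm high) a panel slopes up at 20 degrees to 72 mm high at x +20 mm; behind that a flat top, 72 mm high, runs to x +90 mm and carries the grip rib.
- rib (a point): Middle of the top edge of the box's grip rib, at x +50, y 0, z +112 mm in the box's frame: a grey upright plate on the flat top, 16 mm thick (box x), 90 mm long (box y), 72 to 112 mm above the desk. Pinch it from above, fingers before and behind it, to slide the box.
- stud: Earth stud, part of the box: round steel disc, 22 mm across, 4 mm proud of the sloping panel inside a flat grey ring, in the panel's +y half (the small grey knob lower on that side is not it). Origin: centre of its outer face, at x -25, y +45, z +60 mm in the box's frame. Its z axis points out of the panel, square to it: 20 degrees from vertical, leaning to the box's front (-x).
- bay: Test bay: four flat L-shaped corner marks of grey tape on the desk around a place 204 mm by 184 mm (inner edges), 12 mm clear of the box on each side. Origin: its centre on the desk, z up; the box belongs with its origin here and its x axis along the bay's x axis.
- stand: Fixed grey block, 70 by 70 mm, 60 mm high, with an upright 21 mm round hole through its middle that holds the probe tip down. Origin: centre of its underside.
- probe: Cordless test probe, 124 mm long, 0.12 kg, tip down in the stand. Origin: end of its spring tip when fully out, 6 mm above the desk in the stand; z from tip to handle. Upwards: brass spring tip, 6 mm thick, to 14 mm; round barrel, 16 mm thick, to 54 mm; black handle, 24 by 24 mm, flat sides along x and y, to 124 mm. The handle rests on the block; the barrel is loose in the hole.
- tip (a point): The end of the probe's spring tip, which moves with the tip.
- plunger (a joint): How far the probe's spring tip is pushed in: 0 is fully out, 0.012 m fully in. The spring takes 0.7 N to start and 0.7 N more per mm, so half in (6 mm) is about 5 N.
- mug: Bystander: white mug, 80 mm across, 90 mm high. Origin: centre of its underside.
- mouse: Bystander: black computer mouse, 100 by 58 mm, 32 mm high. Origin: centre of its underside.
- keyboard: Bystander: black keyboard, 130 by 400 mm, 20 mm high, beyond the work. Origin: centre of its underside.
Not all that is in view belongs to the job. What is shaped like the console but blue or purple is not meant.

How it is judged:
On the way, in this order (a step that is already met when the one before it is completed fails the run):
1. The control box stands squarely in the test bay (horizontal distance between console and bay below 0.02 m and angle between the x axis of console and the x axis of bay, either way round below 0.15 rad and angle between console's own z axis and vertical below 0.05 rad and linear speed of console below 0.01 m/s), for 0.3 s.
2. The held probe's tip is on the earth stud, square to the panel, with light pressure (distance between tip and stud below 0.008 m and angle between the z axis of probe and the z axis of stud, either way round below 0.17 rad and contact force between probe and console between 1.5 and 9.5 N and value of joint plunger between 0.002 and 0.0105 m and contact force between the fingers and probe above 1 N), for 0.5 s.
At the end, for the whole second after the job is handed in: Box within 20 mm and 0.15 rad of the bay, flat on the desk; fingers hold the probe, its tip within 8 mm of the stud's centre, its axis within 0.17 rad of square to the panel, spring tip pushed in 2 to 10.5 mm, pressing the box with 1.5 to 9.5 N (all of step 2 and horizontal distance between console and bay below 0.02 m and angle between the x axis of console and the x axis of bay, either way round below 0.15 rad and angle between console's own z axis and vertical below 0.05 rad); the arm keeps its last pose, push and grip.
It fails at once if The control box is lifted more than 10 mm off the desk (height (world z) of console above 0.01 m).
It fails at once if The probe is jabbed at the control box with more than 20 N (contact force between probe and console above 20 N).
It fails at once if The mug, mouse or keyboard is moved more than 30 mm (distance of any of mug, mouse, keyboard from where it was at the start of the episode above 0.03 m).
It also fails if it takes over 61 s, if anything falls off the work surface, if the arm or the gripper's body presses on something with over 40 N, if the wrist force passes 120 N, or if a joint passes its speed limit or range.

## Working session

There is one attempt and no reset: what is moved stays moved. The work goes in short steps, Python scripts to look and compute and a tool call to move; the robot and the scene stay as the last step left them, time stands still between calls to the robot, and variables do not carry over. Pictures are saved under pics/ and viewed, and the job is handed in when it is done.

Besides the shell and the picture viewer there is one more tool, called after "Call:" by a JSON object that holds its "fn" and its "kwargs", one argument or row to a line. jog_arm: Moves the arm, as the interface text tells. Shifts and turns lie within -1 to 1; 1 stands for 0.6 m of shift or 2 pi rad of turn. Its arguments: {"type":"object","properties":{"commands":{"type":"array"},"newtons":{"type":"number"}},"required":["commands"]}

```bash
ls; mkdir -p pics; cat > h.py <<'E'
import numpy as np, cv2
from scipy.spatial.transform import Rotation as R
from plant import robot
def cam(n,save=None):
    s=robot.read_state() if n=="wrist" else None
    c=robot.read_camera(n)
    f=200/np.tan(np.radians(c["fovy"])/2)
    c["K"]=np.array([[f,0,c["cx"]],[0,f,c["cy"]],[0,0,1]])
    if n=="wrist":
        T=np.eye(4);T[:3,:3]=R.from_rotvec(s["orientation"]).as_matrix();T[:3,3]=s["tool_pos"]
        T=T@np.array(c["tool_from_camera"])
        c["R"]=T[:3,:3].T;c["t"]=-c["R"]@T[:3,3]
    else:
        c["R"]=R.from_rotvec(np.array(c["rvec"]).ravel()).as_matrix();c["t"]=np.array(c["tvec"]).ravel()
    if save: cv2.imwrite("pics/"+save,c["pixels"][:,:,::-1])
    return c
def ray(c,uv):
    d=c["R"].T@np.linalg.inv(c["K"])@np.array([uv[0],uv[1],1.]); return -c["R"].T@c["t"],d
def atz(c,uv,z):
    o,d=ray(c,uv); return o+d*(z-o[2])/d[2]
def proj(c,P):
    p=(c["R"]@np.atleast_2d(P).T).T+c["t"]; p=p@c["K"].T; return p[:,:2]/p[:,2:]
E
python3 - <<'E'
from h import *
print(robot.read_state())
for n in ["scene","side","wrist"]:
    c=cam(n,n+"0.png"); print(n,c["fovy"],-c["R"].T@c["t"])
    for k in ["console","rib","stud","bay","stand","probe","mug","mouse","keyboard"]:
        try:
            for r in robot.trace(n,k)[:3]: print(n,k,round(r["p"],2),np.round(r["uv"]),r["pixels"].sum())
        except Exception as e: print(n,k,e)
E
```

```text
pics
{'t': 0.0, 'q': array([-1.31441396e+00,  1.31160339e-01,  1.48930962e+00, -6.84972302e-05,
        1.52298894e+00, -8.54393174e-02]), 'dq': array([-0.00123067,  0.00040312,  0.00042448,  0.00038273,  0.00024463,
        0.0011414 ]), 'joint_torque': array([ 1.21551402e-03, -5.59845042e+01, -4.91755807e+01,  7.67524447e-02,
        3.53056414e-02, -1.49559373e-04]), 'tool_pos': array([ 0.20094797, -0.56472888,  0.21757128]), 'orientation': array([-3.09399297e+00, -5.34011946e-01,  3.57118644e-04]), 'force': array([ 0.31767389,  0.2878578 , -0.51170209]), 'wrist_torque': array([-0.00139826, -0.00652804,  0.05963241]), 'opening': 0.0928219036733781}
scene 42.694210684497364 [ 1.17899615 -0.79733716  1.51644786]
scene console 0.76 [332. 130.] 1629
scene console 0.73 [331. 232.] 2604
scene console 0.65 [175. 252.] 2676
scene rib 0.84 [326. 234.] 2498
scene rib 0.82 [174. 250.] 2651
scene rib 0.57 [333. 131.] 1557
scene bay 0.64 [396. 192.] 66
scene stand 0.73 [267. 263.] 559
scene probe 0.64 [265. 248.] 182
scene mug 0.63 [391. 128.] 602
scene mouse 0.68 [393. 259.] 4235
scene mouse 0.65 [304. 292.] 524
scene mouse 0.64 [268. 266.] 508
scene keyboard 0.75 [394. 259.] 4233
scene keyboard 0.26 [328. 234.] 2574
scene keyboard 0.18 [392. 127.] 610
side 48.982092489384506 [ 0.27709567 -1.06772702  0.93726291]
side console 0.89 [241. 172.] 1196
side console 0.89 [269. 367.] 5559
side console 0.75 [345. 222.] 3263
side rib 0.95 [267. 368.] 5598
side rib 0.85 [245. 167.] 1243
side rib 0.6 [345. 221.] 3237
side stud 0.65 [347. 223.] 3237
side stud 0.61 [247. 342.] 55
side bay 0.58 [347. 262.] 308
side stand 0.71 [351. 280.] 935
side probe 0.85 [347. 261.] 240
side mug 0.62 [273. 135.] 651
side mouse 0.72 [397. 267.] 683
side keyboard 0.64 [402. 201.] 3233
wrist 68.29119318852015 [ 0.26898081 -0.54155293  0.38423586]
wrist console 0.81 [307.  98.] 26121
wrist rib 0.78 [308. 100.] 25993
wrist stud 0.9 [256. 116.] 280
```

View pics/scene0.png

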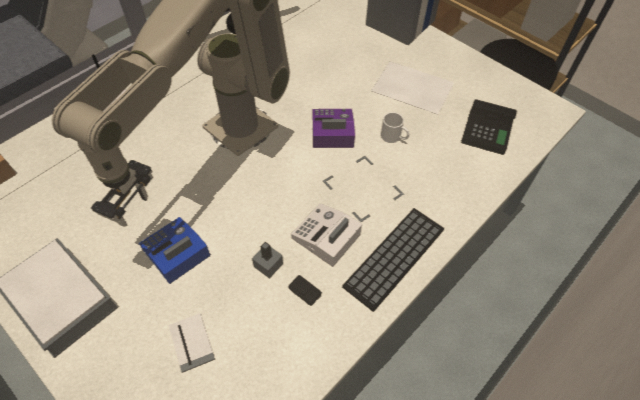

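View pics/side0.png

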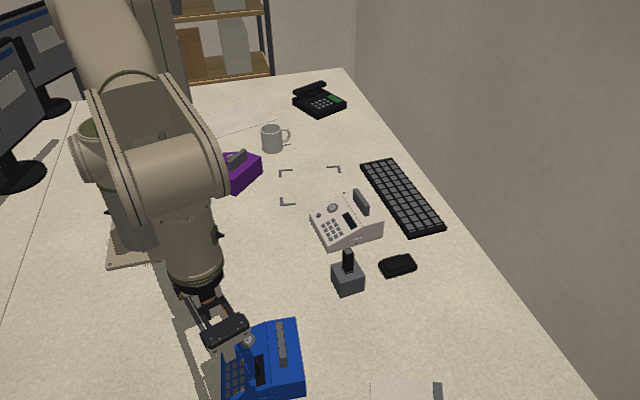

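View pics/wrist0.png

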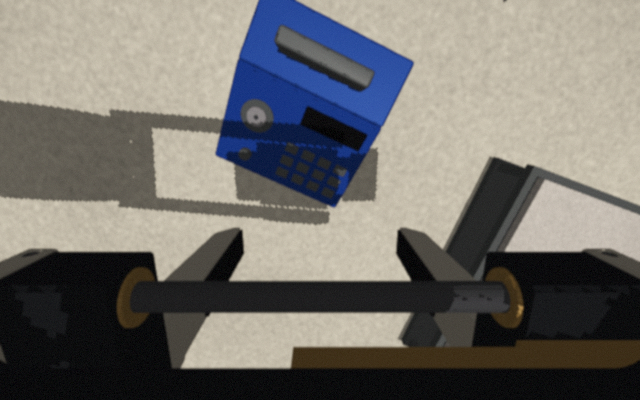

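```bash
python3 - <<'E'
from h import *
a=cam("scene");b=cam("side")
def crop(c,x,y,w,h,s): return cv2.resize(c["pixels"][y:y+h,x:x+w,::-1],None,fx=s,fy=s,interpolation=cv2.INTER_CUBIC)
cv2.imwrite("pics/cs.png",crop(a,240,145,170,145,4.4))
cv2.imwrite("pics/cd.png",crop(b,265,155,170,145,4.4))
for c,n in((a,"scene"),(b,"side")):
    for k in ["console","bay","stand","probe","mug","mouse","keyboard"]:
        np.save(f"pics/{n}_{k}.npy",np.array([r["pixels"] for r in robot.trace(n,k)]))
import pickle; pickle.dump((a,b),open("c0.pkl","wb"))
print(robot.read_state()["t"])
E
```

```text
2.3
```

View pics/cs.png

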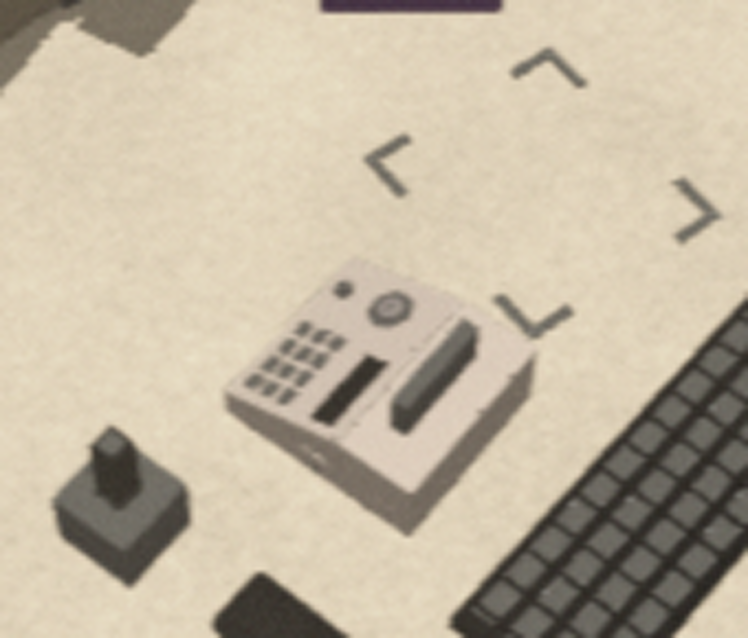

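View pics/cd.png

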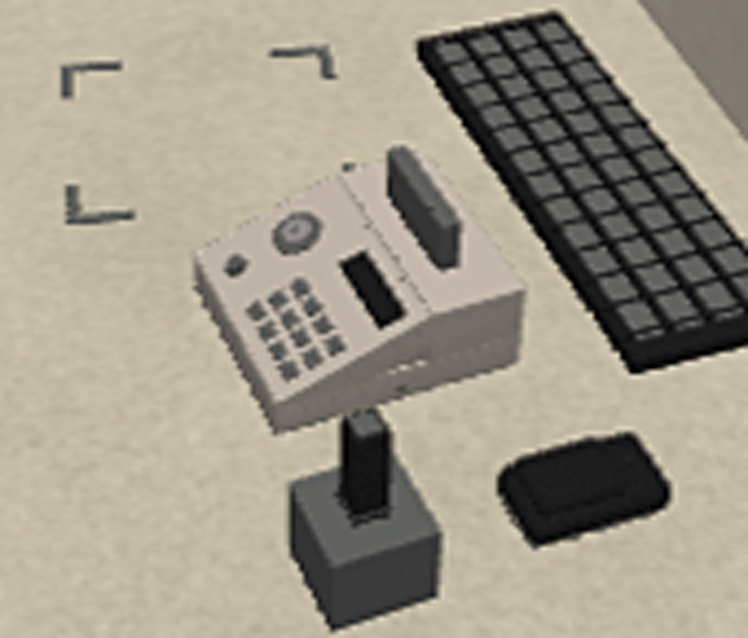

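```bash
cat > fit.py <<'E'
from h import *
import pickle
from scipy.optimize import least_squares
a,b=pickle.load(open("c0.pkl","rb"))
un=lambda p,o:(np.array(p)+.5)/4.4-.5+np.array(o)
oa,ob=(240,145),(265,155)
def pose(p,P): 
    P=np.atleast_2d(np.array(P,float)); c,s=np.cos(p[2]),np.sin(p[2]); Q=P.copy()
    Q[:,0]=p[0]+c*P[:,0]-s*P[:,1]; Q[:,1]=p[1]+s*P[:,0]+c*P[:,1]; return Q
def fit(name,la,lb,x0):
    def res(p):
        r=[]
        for c,o,l in((a,oa,la),(b,ob,lb)):
            if l: r.append((proj(c,pose(p,[x for x,_ in l]))-un([u for _,u in l],o)).ravel())
        return np.concatenate(r)
    s=least_squares(res,x0,loss="soft_l1"); print(name,s.x.round(4),"px rms",np.sqrt(np.mean(res(s.x)**2)).round(2)); print(res(s.x).reshape(-1,2).round(1).tolist()); return s.x
m=1e-3
S=lambda l:[(np.array(k)*m,v) for k,v in l]
x0=atz(a,(330,232),.04)
con=fit("con",S([((-90,-80,32),(225,392)),((-90,80,32),(355,258)),((20,-80,72),(335,437)),((90,-80,72),(410,492)),((90,80,72),(537,352)),((90,-80,0),(407,535)),((-90,-80,0),(228,408)),((-25,45,60),(390,308))]),
 S([((-90,80,32),(195,258)),((90,-80,72),(525,290)),((-90,-80,0),(280,433)),((-90,80,0),(200,290)),((90,-80,0),(518,362)),((-25,45,60),(297,232)),((20,-80,72),(430,312))]),[x0[0],x0[1],0.3])
# bay corners on desk
for nm,c,o,l in(("scene",a,oa,dict(top=(548,55),left=(370,159),right=(714,213),bot=(535,333))),("side",b,ob,dict(top=(66,71),right=(328,53),left=(72,218)))):
    P={k:atz(c,un(v,o),0)[:2] for k,v in l.items()}; print(nm,{k:v.round(4) for k,v in P.items()})
    print("  left-top",P["left"]-P["top"],np.linalg.norm(P["left"]-P["top"]),"top-right",P["right"]-P["top"],np.linalg.norm(P["right"]-P["top"]))
    print("  mid left-right",(P["left"]+P["right"])/2)
    if "bot" in P: print("  mid",(P["top"]+P["bot"])/2)
# stand / probe
fit("stand",S([((0,0,0),(0,0))])[:0]+[], [], [0,0,0]) if 0 else None
for nm,c,o,l in(("scene",a,oa,dict(hb=(128,585),pr=(108,432))),("side",b,ob,dict(hb=(333,630),pr=(366,418)))):
    print(nm,"probe top",atz(c,un(l["pr"],o),.130))
E
python3 fit.py
```

```text
con [ 0.5903 -0.1294  0.0923] px rms 0.76
[[-0.5, -0.6], [-0.5, -0.8], [0.0, 1.2], [0.2, 0.7], [0.7, -0.8], [0.1, 1.3], [-0.8, 0.5], [0.2, -0.2], [-0.3, -1.7], [0.7, -0.7], [-1.1, 0.7], [-1.1, -1.3], [0.5, 0.6], [-0.1, -0.8], [0.3, 0.4]]
scene {'top': array([0.4553, 0.2271]), 'left': array([0.4219, 0.0379]), 'right': array([0.664, 0.196]), 'bot': array([0.6348, 0.0045])}
  left-top [-0.03340083 -0.18916493] 0.19209108606335296 top-right [ 0.20874606 -0.03109167] 0.21104882976034206
  mid left-right [0.54295832 0.11697931]
  mid [0.5450632  0.11579759]
side {'top': array([0.454, 0.226]), 'right': array([0.6689, 0.1882]), 'left': array([0.4223, 0.0397])}
  left-top [-0.03170266 -0.18632477] 0.18900258397865397 top-right [ 0.21482686 -0.03782347] 0.21813113638544204
  mid left-right [0.54560807 0.11395351]
scene probe top [ 0.51929244 -0.33643881  0.13      ]
side probe top [ 0.52985943 -0.33645378  0.13      ]
```

```bash
cat >> fit.py <<'E'
print("-----")
z=60;h=35
best=None
# camera at lower-right in scene: front corner ambiguous; try assignments via 4 yaw starts
A=[((-h,-h,z),(55,503)),((h,-h,z),(125,548)),((h,h,z),(188,490)),((h,-h,0),(130,585)),((h,h,0),(188,522))]
B=[((-h,-h,z),(332,560)),((h,-h,z),(440,530)),((-h,-h,0),(333,630)),((h,-h,0),(438,592)),((-h,h,z),(290,485)),((-h,h,0),(292,550))]
for y in(0,.6,-.6): st=fit("stand",S(A),S(B),[.52,-.33,y])
g=12
fit("probe",S([((0,0,130),(108,432))]),S([((0,0,130),(366,418))]),[.52,-.33,0])
def draw(c,o,f):
    im=c["pixels"][o[1]:o[1]+145,o[0]:o[0]+170,::-1].copy(); im=cv2.resize(im,None,fx=4.4,fy=4.4,interpolation=cv2.INTER_CUBIC)
    def poly(P,col):
        q=((proj(c,np.array(P))-np.array(o)+.5)*4.4-.5).round().astype(int); cv2.polylines(im,[q.reshape(-1,1,2)],True,col,1)
    def L(p,l,col): poly(pose(p,np.array(l)*m),col)
    for s in(80,-80): L(con,[(-90,s,0),(-90,s,32),(20,s,72),(90,s,72),(90,s,0)],(0,0,255))
    L(con,[(42,-45,112),(58,-45,112),(58,45,112),(42,45,112)],(0,255,0)); L(con,[(-25,45,60),(-25,45,70)],(255,0,0))
    for zz in(0,60): L(st,[(-h,-h,zz),(h,-h,zz),(h,h,zz),(-h,h,zz)],(0,0,255))
    for zz in(60,130):L(st,[(-g,-g,zz),(g,-g,zz),(g,g,zz),(-g,g,zz)],(0,255,255))
    L((.545,.116,-.157),[(-102,-92,0),(102,-92,0),(102,92,0),(-102,92,0)],(255,0,255))
    return im
cv2.imwrite("pics/os.png",draw(a,oa,0));cv2.imwrite("pics/od.png",draw(b,ob,0))
E
python3 fit.py | sed -n '/-----/,$p'
```

```text
-----
stand [ 0.5289 -0.3406  0.1061] px rms 0.72
[[-0.6, -1.0], [0.1, 0.9], [0.0, -1.4], [0.3, 0.9], [0.9, -0.0], [0.3, 1.3], [0.7, 0.0], [-0.1, 0.2], [0.2, 0.8], [-0.5, -0.9], [-0.9, -0.8]]
stand [ 0.5289 -0.3406  0.1061] px rms 0.72
[[-0.6, -1.0], [0.1, 0.9], [0.0, -1.4], [0.3, 0.9], [0.9, -0.0], [0.3, 1.3], [0.7, 0.0], [-0.1, 0.2], [0.2, 0.8], [-0.5, -0.9], [-0.9, -0.8]]
stand [ 0.5289 -0.3406  0.1061] px rms 0.72
[[-0.6, -1.0], [0.1, 0.9], [0.0, -1.4], [0.3, 0.9], [0.9, -0.0], [0.3, 1.3], [0.7, 0.0], [-0.1, 0.2], [0.2, 0.8], [-0.5, -0.9], [-0.9, -0.8]]
probe [ 0.5261 -0.3371  0.    ] px rms 1.22
[[1.3, 1.5], [-1.3, 0.5]]
```

View pics/os.png

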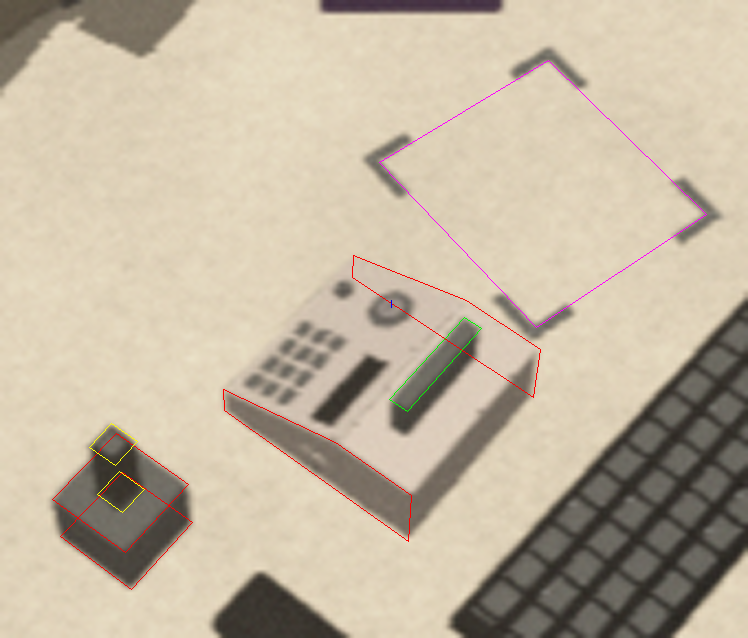

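View pics/od.png

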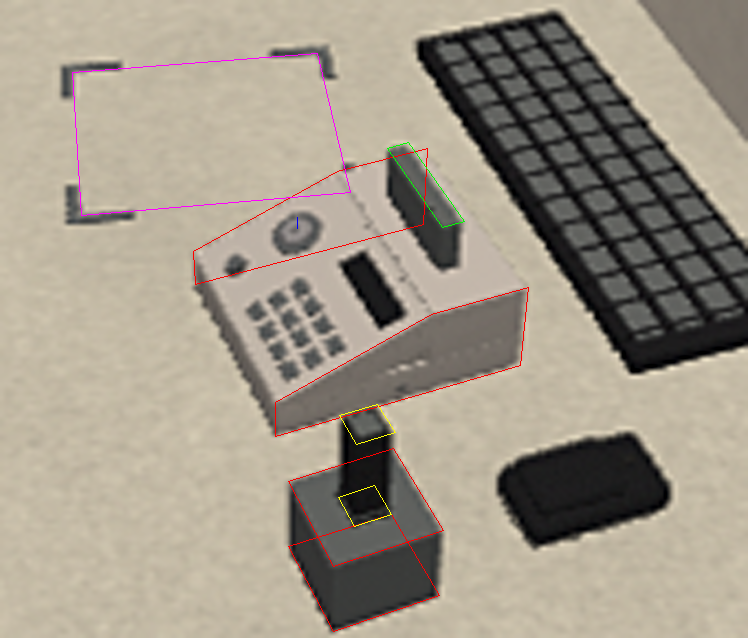

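Call:
{"fn": "jog_arm", "kwargs": {
  "commands": [
    [[0.7317,0.733,-0.029],[0,0,0.2102],-1],
    [[0.7317,0.733,-0.029],[0,0,0.2102],-1],
    [[0.7317,0.733,-0.029],[0,0,0.2102],-1],
    [[0.7317,0.733,-0.029],[0,0,0.2102],-1],
    [[0.7317,0.733,-0.029],[0,0,0.2102],-1],
    [[0.7317,0.733,-0.029],[0,0,0.2102],-1],
    [[0.7317,0.733,-0.029],[0,0,0.2102],-1],
    [[0.7317,0.733,-0.029],[0,0,0.2102],-1],
    [[0.7317,0.733,-0.029],[0,0,0.2102],-1],
    [[0.7317,0.733,-0.029],[0,0,0.2102],-1]
  ],
  "newtons": 50
}}

```text
t: 3.55
tool_pos: [0.6415, -0.1237, 0.2013]
orientation: [2.117, 2.321, 0.0]
force: [0.9, -0.0, 0.8]
opening: 0.0929
```

```bash
python3 - <<'E'
from h import *
c=cam("wrist","w1.png")
print(robot.read_state()["tool_pos"])
def pose(p,P): 
    P=np.atleast_2d(np.array(P,float)); k,s=np.cos(p[2]),np.sin(p[2]); Q=P.copy()
    Q[:,0]=p[0]+k*P[:,0]-s*P[:,1]; Q[:,1]=p[1]+s*P[:,0]+k*P[:,1]; return Q
im=c["pixels"][:,:,::-1].copy()
con=(.5903,-.1294,.0923)
for L in([(42,-45,112),(58,-45,112),(58,45,112),(42,45,112)],[(20,-80,72),(90,-80,72),(90,80,72),(20,80,72)],[(-25,45,60),(-25,47,60)]):
    q=proj(c,pose(con,np.array(L)*1e-3)).round().astype(int);cv2.polylines(im,[q.reshape(-1,1,2)],True,(0,0,255),1)
cv2.imwrite("pics/w1o.png",im)
E
```

```text
[ 0.64477926 -0.11763607  0.20011175]
```

View pics/w1o.png

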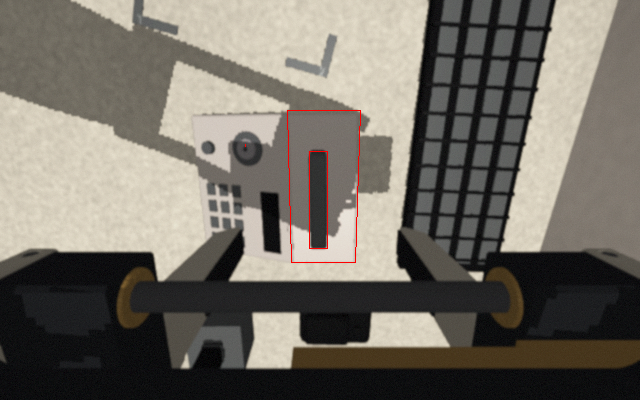

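```bash
python3 -c "
from h import *
s=robot.read_state();print(s['t'],s['tool_pos'],s['orientation'],s['dq'].round(3))"
```

```text
3.6 [ 0.64477926 -0.11763607  0.20011175] [-2.11176453 -2.32434745 -0.00548835] [-0.057 -0.045  0.071 -0.001 -0.014 -0.118]
```

Call:
{"fn": "jog_arm", "kwargs": {
  "commands": [
    [[-0.008,-0.0123,-0.03],[0,0,0],-1],
    [[-0.008,-0.0123,-0.07],[0,0,0],-1],
    [[-0.008,-0.0123,-0.11],[0,0,0],-1],
    [[-0.008,-0.0123,-0.15],[0,0,0],-1],
    [[-0.008,-0.0123,-0.18],[0,0,0],-1],
    [[-0.008,-0.0123,-0.2],[0,0,0],-1],
    [[-0.008,-0.0123,-0.2],[0,0,0],-1],
    [[-0.008,-0.0123,-0.2],[0,0,0],-1]
  ]
}}

```text
t: 4.6
tool_pos: [0.6406, -0.1253, 0.0811]
orientation: [2.113, 2.325, 0.007]
force: [0.2, -0.0, 0.7]
opening: 0.0931
```

Call:
{"fn": "jog_arm", "kwargs": {
  "commands": [
    [[0,0,0],[0,0,0],1],
    [[0,0,0],[0,0,0],1],
    [[0,0,0],[0,0,0],1],
    [[0,0,0],[0,0,0],1],
    [[0,0,0],[0,0,0],1],
    [[0,0,0],[0,0,0],1],
    [[0,0,0],[0,0,0],1],
    [[0,0,0],[0,0,0],1]
  ],
  "newtons": 50
}}

```text
t: 5.6
tool_pos: [0.6406, -0.1253, 0.0811]
orientation: [2.113, 2.325, 0.007]
force: [-0.7, -0.7, -0.6]
opening: 0.0174
```

Call:
{"fn": "jog_arm", "kwargs": {
  "commands": [
    [[-0.003,0.016,0],[0,0,-0.0015],1],
    [[-0.007,0.034,0],[0,0,-0.0035],1],
    [[-0.011,0.054,0],[0,0,-0.0055],1],
    [[-0.015,0.076,0],[0,0,-0.008],1],
    [[-0.019,0.098,0],[0,0,-0.01],1],
    [[-0.023,0.12,0],[0,0,-0.0123],1],
    [[-0.028,0.142,0],[0,0,-0.0146],1],
    [[-0.032,0.164,0],[0,0,-0.0169],1],
    [[-0.036,0.182,0],[0,0,-0.0188],1],
    [[-0.038,0.195,0],[0,0,-0.0201],1]
  ]
}}

```text
t: 6.85
tool_pos: [0.6176, -0.0075, 0.081]
orientation: [2.255, 2.187, 0.006]
force: [0.8, -3.0, -2.3]
opening: 0.0156
```

Call:
{"fn": "jog_arm", "kwargs": {
  "commands": [
    [[-0.004,0.021,0],[0,0,-0.0022],1],
    [[-0.008,0.043,0],[0,0,-0.0045],1],
    [[-0.013,0.065,0],[0,0,-0.0068],1],
    [[-0.017,0.087,0],[0,0,-0.0091],1],
    [[-0.022,0.109,0],[0,0,-0.0114],1],
    [[-0.026,0.131,0],[0,0,-0.0137],1],
    [[-0.031,0.153,0],[0,0,-0.016],1],
    [[-0.035,0.175,0],[0,0,-0.0182],1],
    [[-0.0387,0.1928,0],[0,0,-0.0201],1],
    [[-0.0387,0.1928,0],[0,0,-0.0201],1]
  ]
}}

```text
t: 8.1
tool_pos: [0.5941, 0.1097, 0.0811]
orientation: [-2.388, -2.041, -0.007]
force: [-0.5, 2.2, -1.2]
opening: 0.0156
```

```bash
python3 - <<'E'
from h import *
a=cam("scene");b=cam("side");import pickle;pickle.dump((a,b),open("c1.pkl","wb"))
def crop(c,x,y,w,h,s): return cv2.resize(c["pixels"][y:y+h,x:x+w,::-1],None,fx=s,fy=s,interpolation=cv2.INTER_CUBIC)
cv2.imwrite("pics/cs1.png",crop(a,290,110,170,145,4.4));cv2.imwrite("pics/cd1.png",crop(b,240,120,170,145,4.4))
s=robot.read_state();print(s['t'],s['tool_pos'],s['orientation'],s['force'])
E
```

```text
8.2 [0.59421677 0.10897942 0.08106766] [-2.38817872 -2.04047944 -0.00717077] [-0.0601919   2.84935683 -0.66640185]
```

View pics/cs1.png

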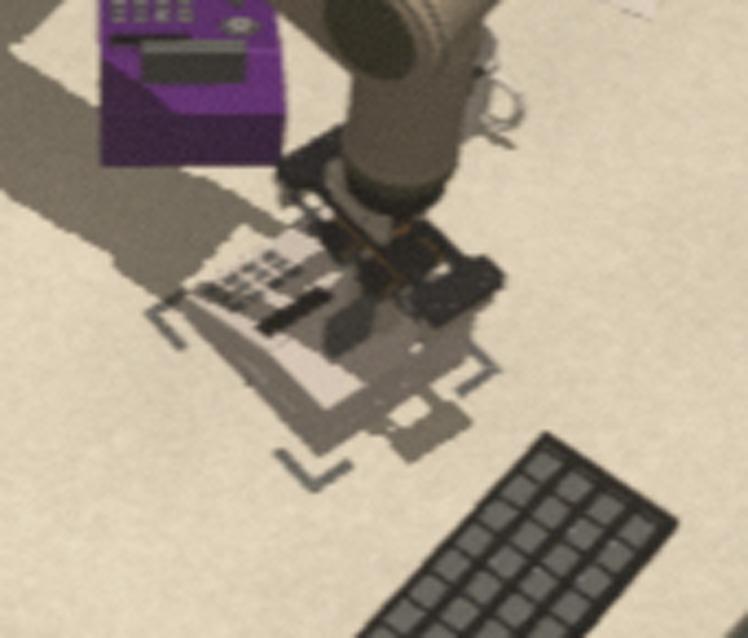

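View pics/cd1.png

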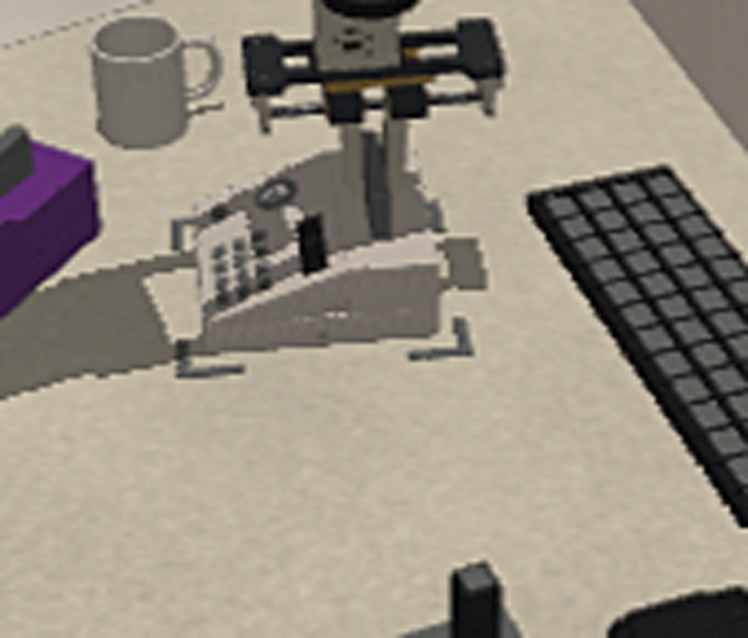

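Call:
{"fn": "jog_arm", "kwargs": {
  "commands": [
    [[0,0,0],[0,0,0],-1],
    [[0,0,0],[0,0,0],-1],
    [[0,0,0],[0,0,0],-1],
    [[0,0,0],[0,0,0],-1],
    [[0,0,0.05],[0,0,0],-1],
    [[0,0,0.13],[0,0,0],-1],
    [[0,0,0.23],[0,0,0],-1],
    [[0,-0.05,0.25],[0,0,0],-1],
    [[0,-0.1,0.25],[0,0,0],-1],
    [[0,-0.1,0.25],[0,0,0],-1]
  ]
}}

```text
t: 9.45
tool_pos: [0.5944, 0.0471, 0.2315]
orientation: [2.391, 2.037, 0.008]
force: [-0.6, 0.6, -0.6]
opening: 0.0931
```

```bash
python3 - <<'E'
from h import *
import pickle
s0=robot.read_state();c=cam("wrist","w2.png"); pickle.dump(c,open("w2.pkl","wb"))
s=robot.read_state();print(s['t'],s0['tool_pos'],s['tool_pos'],s['orientation'],s['force'])
a=cam("scene","s2.png");b=cam("side","d2.png");pickle.dump((a,b),open("c2.pkl","wb"))
E
```

```text
9.5 [0.59442312 0.04714051 0.23146003] [0.5942166  0.04830605 0.23108247] [-2.38991207 -2.03830978 -0.00744068] [-0.7571263  -0.17101012 -0.32717926]
```

View pics/w2.png

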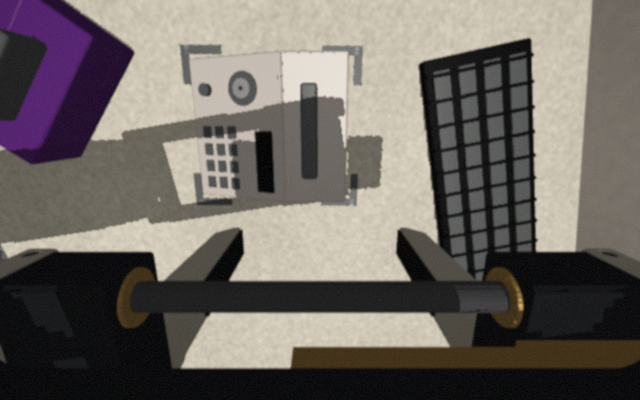

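View pics/d2.png

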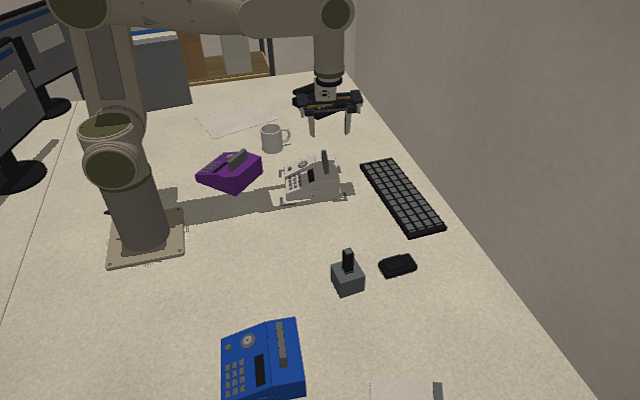

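```bash
cat > o2.py <<'E'
from h import *
import pickle
c=pickle.load(open("w2.pkl","rb"))
c2=cv2.resize(c["pixels"][30:230,160:400,::-1],None,fx=3.3,fy=3.0,interpolation=cv2.INTER_CUBIC);
def pose(p,P): 
    P=np.atleast_2d(np.array(P,float)); k,s=np.cos(p[2]),np.sin(p[2]); Q=P.copy()
    Q[:,0]=p[0]+k*P[:,0]-s*P[:,1]; Q[:,1]=p[1]+s*P[:,0]+k*P[:,1]; return Q
def D(p,L,col):
    q=((proj(c,pose(p,np.array(L)*1e-3))-[160,30]+.5)*[3.3,3.0]-.5).round().astype(int);cv2.polylines(c2,[q.reshape(-1,1,2)],True,col,1)
con=(.545,.116,-.157)
for L in([(42,-45,112),(58,-45,112),(58,45,112),(42,45,112)],[(20,-80,72),(90,-80,72),(90,80,72),(20,80,72)],[(-25,45,60),(-25,47,60)],[(-90,-80,32),(-90,80,32)]): D(con,L,(0,0,255))
D(con,[(-102,-92,0),(102,-92,0),(102,92,0),(-102,92,0)],(255,0,255))
cv2.imwrite("pics/w2o.png",c2)
E
python3 o2.py
```

```text
(no output)
```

View pics/w2o.png

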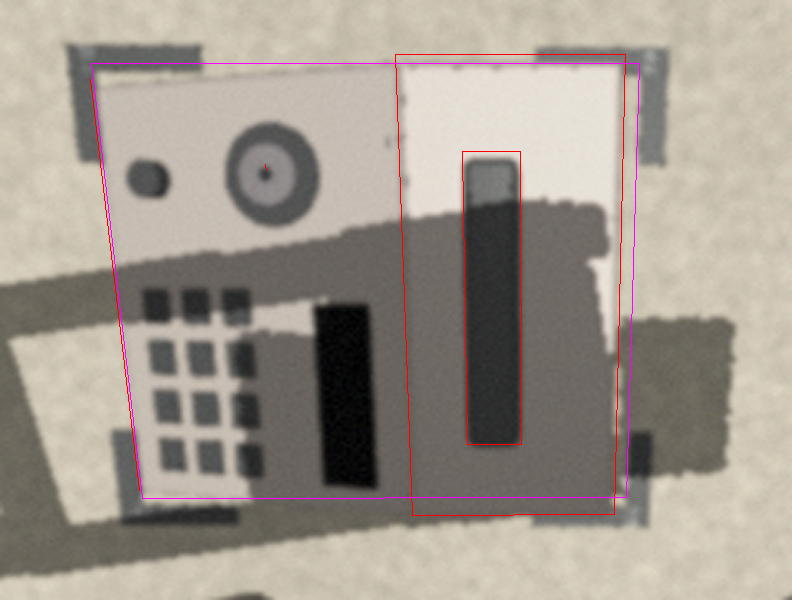

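Call:
{"fn": "jog_arm", "kwargs": {
  "commands": [
    [[-0.1103,-0.7788,0],[0,0,0.0421],-1],
    [[-0.1103,-0.7788,0],[0,0,0.0421],-1],
    [[-0.1103,-0.7788,0],[0,0,0.0421],-1],
    [[-0.1103,-0.7788,0],[0,0,0.0421],-1],
    [[-0.1103,-0.7788,0],[0,0,0.0421],-1],
    [[-0.1103,-0.7788,0],[0,0,0.0421],-1],
    [[-0.1103,-0.7788,0],[0,0,0.0421],-1],
    [[-0.1103,-0.7788,0],[0,0,0.0421],-1],
    [[-0.1103,-0.7788,0],[0,0,0.0421],-1],
    [[-0.1103,-0.7788,0],[0,0,0.0421],-1]
  ]
}}

```text
t: 10.85
tool_pos: [0.5284, -0.4166, 0.2302]
orientation: [-2.096, -2.337, -0.008]
force: [-0.4, -0.7, 0.2]
opening: 0.0931
```

Call:
{"fn": "jog_arm", "kwargs": {
  "commands": [
    [[0,0,0],[0,0,0],-1],
    [[0,0,0],[0,0,0],-1]
  ]
}}

```text
t: 11.1
tool_pos: [0.5291, -0.4153, 0.2304]
orientation: [-2.094, -2.339, -0.008]
force: [-0.1, 0.1, 0.2]
opening: 0.0934
```

```bash
cat > o3.py <<'E'
from h import *
import pickle
s=robot.read_state(); print(s['t'],s['tool_pos'],s['orientation'],s['dq'].round(3))
c=cam("wrist","w3.png"); pickle.dump(c,open("w3.pkl","wb"))
im=c["pixels"][:,:,::-1].copy()
def pose(p,P): 
    P=np.atleast_2d(np.array(P,float)); k,s=np.cos(p[2]),np.sin(p[2]); Q=P.copy()
    Q[:,0]=p[0]+k*P[:,0]-s*P[:,1]; Q[:,1]=p[1]+s*P[:,0]+k*P[:,1]; return Q
st=(.5285,-.3395,.106)
for h,z in((35,0),(35,60),(12,60),(12,130)):
    q=proj(c,pose(st,np.array([(-h,-h,z),(h,-h,z),(h,h,z),(-h,h,z)])*1e-3)).round().astype(int);cv2.polylines(im,[q.reshape(-1,1,2)],True,(0,0,255),1)
cv2.imwrite("pics/w3o.png",im)
E
python3 o3.py
```

```text
11.1 [ 0.52908896 -0.4152557   0.23037114] [-2.09383345 -2.33858866 -0.00790002] [-0.007  0.    -0.003 -0.003 -0.001 -0.001]
```

View pics/w3o.png

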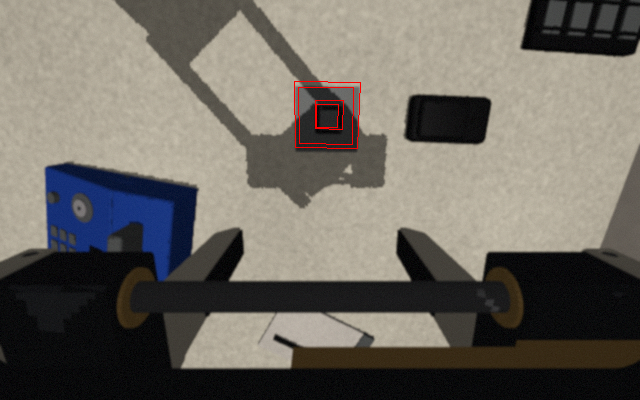

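```bash
python3 - <<'E'
import cv2
a=cv2.imread("pics/w3.png")[70:160,280:380];b=cv2.imread("pics/w3o.png")[70:160,280:380]
import numpy as np
o=np.hstack([cv2.resize(x,None,fx=4,fy=4,interpolation=2) for x in(a,b)])
o=np.clip(o.astype(float)*1.8,0,255).astype('uint8');cv2.imwrite("pics/w3c.png",o)
E
```

```text
(no output)
```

View pics/w3c.png

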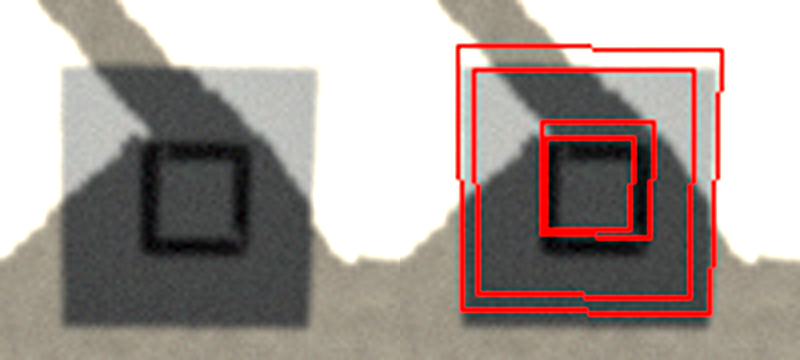

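Call:
{"fn": "jog_arm", "kwargs": {
  "commands": [
    [[-0.002,0.07,0],[0,0,0],-1],
    [[-0.002,0.124,0],[0,0,0],-1],
    [[-0.002,0.124,-0.02],[0,0,0],-1],
    [[-0.002,0.124,-0.06],[0,0,0],-1],
    [[-0.002,0.124,-0.11],[0,0,0],-1],
    [[-0.002,0.124,-0.16],[0,0,0],-1],
    [[-0.002,0.124,-0.21],[0,0,0],-1],
    [[-0.002,0.124,-0.245],[0,0,0],-1],
    [[-0.002,0.124,-0.259],[0,0,0],-1],
    [[-0.002,0.124,-0.259],[0,0,0],-1]
  ],
  "newtons": 30
}}

```text
t: 12.4
tool_pos: [0.5277, -0.3413, 0.0749]
orientation: [-2.094, -2.338, -0.008]
force: [0.4, 0.3, -0.8]
opening: 0.093
```

Call:
{"fn": "jog_arm", "kwargs": {
  "commands": [
    [[0,0,0],[0,0,0],1],
    [[0,0,0],[0,0,0],1],
    [[0,0,0],[0,0,0],1],
    [[0,0,0],[0,0,0],1],
    [[0,0,0],[0,0,0],1],
    [[0,0,0],[0,0,0],1],
    [[0,0,0],[0,0,0],1],
    [[0,0,0],[0,0,0],1],
    [[0,0,0],[0,0,0],1]
  ],
  "newtons": 35
}}

```text
t: 13.52
tool_pos: [0.5277, -0.3412, 0.0748]
orientation: [-2.094, -2.338, -0.008]
force: [0.7, -0.1, -0.5]
opening: 0.0239
```

Call:
{"fn": "jog_arm", "kwargs": {
  "commands": [
    [[0,0,0.03],[0,0,0],1],
    [[0,0,0.08],[0,0,0],1],
    [[0,0,0.13],[0,0,0],1],
    [[0,0,0.19],[0,0,0],1],
    [[0,0,0.25],[0,0,0],1],
    [[0,0,0.28],[0,0,0],1],
    [[0,0,0.28],[0,0,0],1],
    [[0,0,0.28],[0,0,0],1]
  ]
}}

```text
t: 14.52
tool_pos: [0.5271, -0.3408, 0.241]
orientation: [-2.092, -2.336, -0.007]
force: [-0.4, -0.1, -1.4]
opening: 0.0235
```

```bash
cat > o4.py <<'E'
from h import *
import pickle,sys
n=sys.argv[1]
s=robot.read_state(); print(s['t'],s['tool_pos'],s['orientation'],s['force'],s['opening'])
c=cam("wrist",f"w{n}.png");a=cam("scene",f"s{n}.png");b=cam("side",f"d{n}.png")
pickle.dump((c,a,b,s),open(f"c{n}.pkl","wb"))
tip=s['tool_pos']+R.from_rotvec(s['orientation']).apply([0,0,.0688]); print("tip nominal",tip)
ims=[]
for x in(a,b):
    for cc in [robot.trace({id(a):"scene",id(b):"side"}[id(x)],"tip")[:2]]: print([(round(r["p"],2),np.round(r["uv"],1)) for r in cc])
    u=proj(x,tip)[0];print("proj",u.round(1)); u=u.astype(int)
    u=np.clip(u,[40,40],[599,359]);im=x["pixels"][u[1]-40:u[1]+40,u[0]-40:u[0]+40,::-1]
    im=cv2.resize(im,None,fx=5,fy=5,interpolation=cv2.INTER_CUBIC); q=((proj(x,tip)[0]-u+40+.5)*5-.5).astype(int); cv2.drawMarker(im,tuple(int(v) for v in q),(0,0,255),cv2.MARKER_CROSS,14,1); ims.append(im)
cv2.imwrite(f"pics/t{n}.png",np.hstack(ims))
E
python3 o4.py 4
```

```text
14.525 [ 0.52706629 -0.34078926  0.24098738] [-2.09246625 -2.3360354  -0.0072852 ] [-0.44234867 -0.06625465 -1.44850214] 0.023520368355556515
tip nominal [ 0.52700139 -0.34030201  0.17218913]
[]
proj [263.8 238.2]
[]
proj [347.5 239. ]
```

View pics/t4.png

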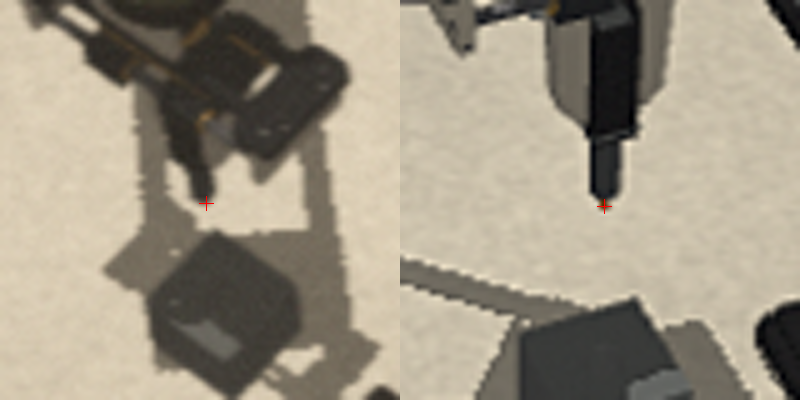

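View pics/w4.png

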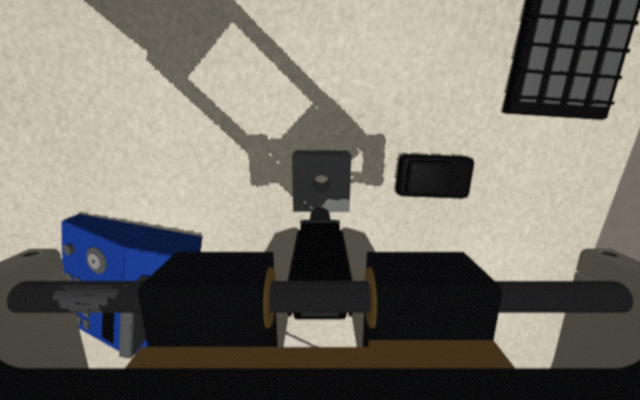

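```bash
python3 - <<'E'
from h import *
import pickle
c,a,b,s=pickle.load(open("c4.pkl","rb"))
ims=[]
P=np.array([.5271,.1651,.060])
for x in(a,b):
    u0=proj(x,P)[0];print(u0);u=u0.astype(int);im=x["pixels"][u[1]-25:u[1]+25,u[0]-25:u[0]+25,::-1]
    im=cv2.resize(im,None,fx=8,fy=8,interpolation=cv2.INTER_CUBIC);q=((u0-u+25+.5)*8-.5).astype(int);cv2.drawMarker(im,tuple(int(v) for v in q),(0,0,255),cv2.MARKER_CROSS,14,1);ims.append(im)
cv2.imwrite("pics/stud.png",np.hstack(ims))
E
```

```text
[369.28190446 166.90040056]
[302.25171062 163.1018044 ]
```

View pics/stud.png

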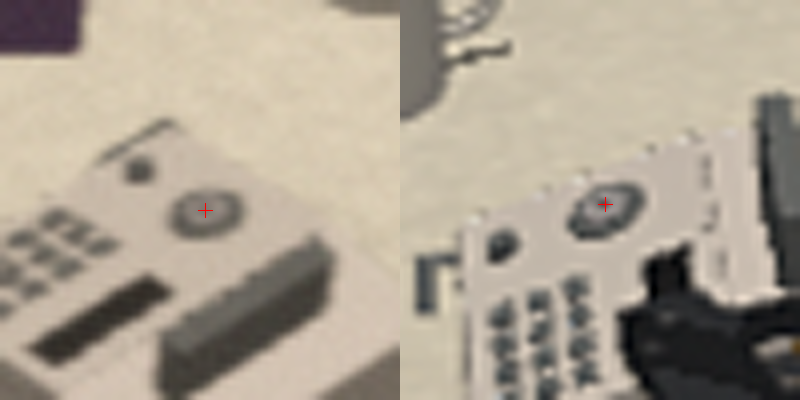

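```bash
cat > goal.py <<'E'
from h import *
import sys
gap=float(sys.argv[1]); stud=np.array([.5271,.1645,.060]) if len(sys.argv)<5 else np.array([float(v) for v in sys.argv[2:5]])
yaw=-.157
n=np.array([-np.sin(.349)*np.cos(yaw),-np.sin(.349)*np.sin(yaw),np.cos(.349)])
s=robot.read_state();Ro=R.from_rotvec(s["orientation"]);z=Ro.as_matrix()[:,2]
ax=np.cross(z,-n);an=np.arcsin(min(1,np.linalg.norm(ax)));tv=ax/(np.linalg.norm(ax)+1e-12)*an
Rn=R.from_rotvec(tv)*Ro
T=stud+n*(.0688+gap)
print(s["t"],"tcp",s["tool_pos"].round(4),"force",s["force"].round(2),"goal",T.round(4),"shift",((T-s["tool_pos"])/.6).round(4),"turn",(tv/2/np.pi).round(4),"n/0.6 per mm",(n/600).round(5))
d=s["tool_pos"]+z*.0688-stud; print("tip now: gap along n %.4f"%(d@n),"lateral",(d-(d@n)*n).round(4),"ang",an, "F.n",s["force"]@n)
E
python3 goal.py .04
python3 - <<'E'
import sys; sys.path.insert(0,'.')
from h import *
import pickle
c,a,b,s=pickle.load(open("c4.pkl","rb"))
print("mug",atz(a,(391,128),.045),atz(b,(271,138),.045),"purple",atz(a,(333,131),.05))
E
```

```text
14.775 tcp [ 0.5273 -0.3409  0.2414] force [-0.73  0.08 -1.67] goal [0.4904 0.1703 0.1622] shift [-0.0615  0.852  -0.1319] turn [-0.0097 -0.055  -0.0004] n/0.6 per mm [-5.60e-04  9.00e-05  1.57e-03]
tip now: gap along n 0.0788 lateral [ 0.0267 -0.5091  0.0386] ang 0.3507848534588921 F.n -1.3176967615825086
mug [0.45613691 0.37876392 0.045     ] [0.45482068 0.38443188 0.045     ] purple [0.30919108 0.20715509 0.05      ]
```

Call:
{"fn": "jog_arm", "kwargs": {
  "commands": [
    [[-0.006,0.06,0],[-0.001,-0.0055,0],1],
    [[-0.012,0.14,0],[-0.002,-0.011,0],1],
    [[-0.018,0.23,0],[-0.003,-0.0165,0],1],
    [[-0.025,0.32,0],[-0.004,-0.022,0],1],
    [[-0.031,0.41,0],[-0.005,-0.0275,0],1],
    [[-0.037,0.5,0],[-0.006,-0.033,0],1],
    [[-0.044,0.59,0],[-0.007,-0.0385,0],1],
    [[-0.05,0.68,0],[-0.008,-0.044,0],1],
    [[-0.056,0.76,0],[-0.009,-0.05,0],1],
    [[-0.0615,0.82,0],[-0.0097,-0.055,0],1]
  ]
}}

```text
t: 16.02
tool_pos: [0.4896, 0.1531, 0.2412]
orientation: [1.889, 2.114, 0.273]
force: [0.5, -0.7, -1.1]
opening: 0.0237
```

```bash
python3 goal.py .03
```

```text
16.025 tcp [0.4896 0.1531 0.2412] force [ 0.49 -0.66 -1.07] goal [0.4937 0.1698 0.1528] shift [ 0.0069  0.0278 -0.1472] turn [-0.0002  0.0002 -0.0001] n/0.6 per mm [-5.60e-04  9.00e-05  1.57e-03]
tip now: gap along n 0.1135 lateral [ 0.0242 -0.021   0.0099] ang 0.001922547164744413 F.n -1.2019978292438358
```

Call:
{"fn": "jog_arm", "kwargs": {
  "commands": [
    [[0.003,0.0278,-0.02],[0,0,0],1],
    [[0.005,0.0278,-0.06],[0,0,0],1],
    [[0.0069,0.0278,-0.1],[0,0,0],1],
    [[0.0069,0.0278,-0.13],[0,0,0],1],
    [[0.0069,0.0278,-0.1472],[0,0,0],1],
    [[0.0069,0.0278,-0.1472],[0,0,0],1],
    [[0.0069,0.0278,-0.1472],[0,0,0],1]
  ]
}}

```text
t: 16.9
tool_pos: [0.4943, 0.1699, 0.1539]
orientation: [1.889, 2.113, 0.275]
force: [0.1, 0.8, -0.7]
opening: 0.0239
```

```bash
python3 goal.py .01; python3 o4.py 5
```

```text
16.9 tcp [0.4943 0.1699 0.1539] force [ 0.08  0.77 -0.66] goal [0.5005 0.1687 0.134 ] shift [ 0.0102 -0.002  -0.0331] turn [-0.0003  0.0004 -0.0001] n/0.6 per mm [-5.60e-04  9.00e-05  1.57e-03]
tip now: gap along n 0.0308 lateral [0.0011 0.0002 0.0004] ang 0.0032432876088777235 F.n -0.6050335408047867
16.9 [0.49434561 0.16992492 0.1539376 ] [1.88890769 2.11338999 0.27521909] [ 0.07510831  0.76664028 -0.66047207] 0.023941758960224272
tip nominal [0.51776072 0.16636849 0.08934252]
[]
proj [368.3 160.2]
[(0.65, array([268.9, 141. ])), (0.52, array([344.6, 200.2]))]
proj [299.1 156.3]
```

View pics/t5.png

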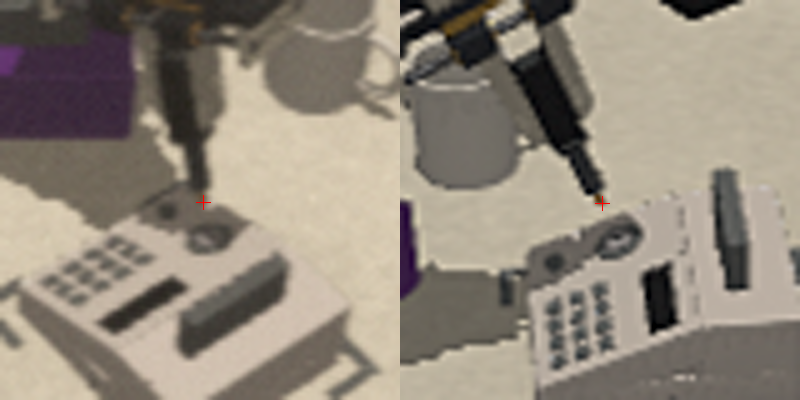

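View pics/w5.png

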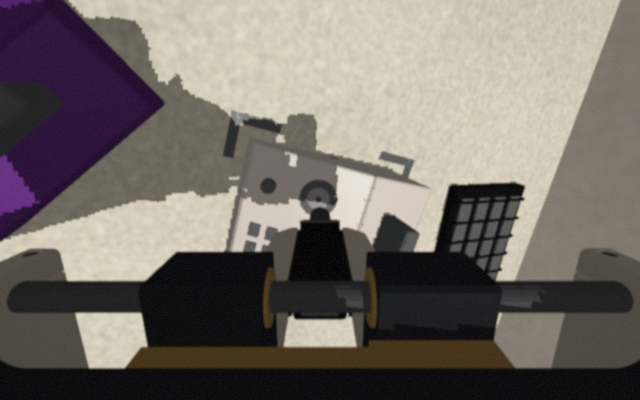

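Call:
{"fn": "jog_arm", "kwargs": {
  "commands": [
    [[0.002,-0.0004,-0.007],[0,0,0],1],
    [[0.005,-0.001,-0.016],[0,0,0],1],
    [[0.008,-0.0016,-0.025],[0,0,0],1],
    [[0.0105,-0.002,-0.033],[0,0,0],1],
    [[0.0113,-0.0022,-0.0362],[0,0,0],1],
    [[0.0113,-0.0022,-0.0362],[0,0,0],1],
    [[0.0113,-0.0022,-0.0362],[0,0,0],1]
  ]
}}

```text
t: 18.02
tool_pos: [0.501, 0.1687, 0.1321]
orientation: [1.889, 2.114, 0.275]
force: [0.8, -0.3, -1.1]
opening: 0.0239
```

```bash
python3 goal.py -.001; python3 o4.py 6
```

```text
18.025 tcp [0.501  0.1687 0.1321] force [ 0.77 -0.29 -1.1 ] goal [0.5042 0.1681 0.1237] shift [ 0.0053 -0.0009 -0.014 ] turn [-0.0003  0.0004 -0.0001] n/0.6 per mm [-5.60e-04  9.00e-05  1.57e-03]
tip now: gap along n 0.0080 lateral [0.     0.0002 0.    ] ang 0.0032593089192726517 F.n -1.3077927460884344
18.025 [0.5010343  0.16865713 0.13210587] [1.88872247 2.11358059 0.27522008] [ 0.76604293 -0.28851502 -1.09994375] 0.023918375722883193
tip nominal [0.52444883 0.16510371 0.06751041]
[]
proj [368.9 165.2]
[]
proj [301.4 161.4]
```

View pics/t6.png

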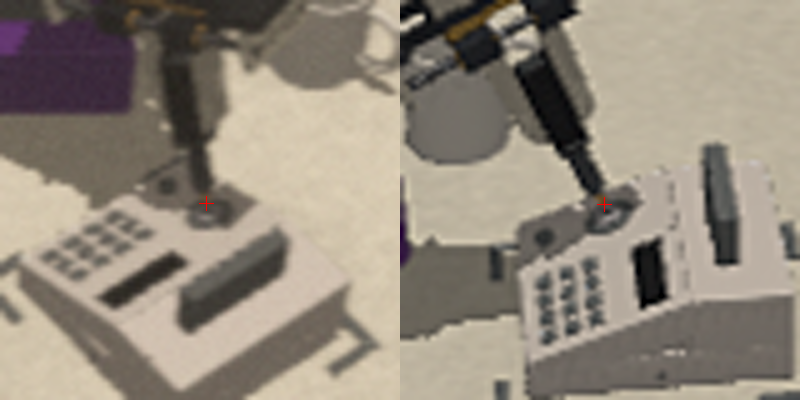

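Call:
{"fn": "jog_arm", "kwargs": {
  "commands": [
    [[0.001,-0.0002,-0.0025],[0,0,0],1],
    [[0.002,-0.0004,-0.005],[0,0,0],1],
    [[0.003,-0.0006,-0.0075],[0,0,0],1],
    [[0.004,-0.0007,-0.01],[0,0,0],1],
    [[0.0048,-0.0008,-0.0125],[0,0,0],1],
    [[0.0056,-0.001,-0.015],[0,0,0],1],
    [[0.0064,-0.0011,-0.0171],[0,0,0],1],
    [[0.0064,-0.0011,-0.0171],[0,0,0],1],
    [[0.0064,-0.0011,-0.0171],[0,0,0],1]
  ]
}}

```text
t: 19.4
tool_pos: [0.5049, 0.168, 0.1219]
orientation: [1.889, 2.114, 0.275]
force: [-0.9, 0.3, 1.8]
opening: 0.0237
```

```bash
python3 goal.py -.006; python3 - <<'E'
from h import *
n=np.array([-.3378,.0534,.9397])
F=[]
for i in range(6):
    robot.read_camera("scene");F.append(robot.read_state()["force"])
F=np.array(F);print((F@n).round(2),F.mean(0),F.mean(0)@n)
E
```

```text
19.4 tcp [0.5049 0.168  0.1219] force [-0.86  0.34  1.75] goal [0.5059 0.1679 0.119 ] shift [ 0.0017 -0.0002 -0.0049] turn [-0.0003  0.0004 -0.0001] n/0.6 per mm [-5.60e-04  9.00e-05  1.57e-03]
tip now: gap along n -0.0029 lateral [0.0002 0.0001 0.0001] ang 0.003332963794975083 F.n 1.9548662740866085
[0.85 1.33 1.23 1.16 0.5  0.84] [-1.14513745  0.41808477  0.61360831] 0.9857608903499973
```

Call:
{"fn": "jog_arm", "kwargs": {
  "commands": [
    [[0.0007,-0.0001,-0.0019],[0,0,0],1],
    [[0.0014,-0.0002,-0.0038],[0,0,0],1],
    [[0.002,-0.0003,-0.0057],[0,0,0],1],
    [[0.002,-0.0003,-0.0057],[0,0,0],1],
    [[0.002,-0.0003,-0.0057],[0,0,0],1],
    [[0.002,-0.0003,-0.0057],[0,0,0],1],
    [[0.002,-0.0003,-0.0057],[0,0,0],1],
    [[0.002,-0.0003,-0.0057],[0,0,0],1],
    [[0.002,-0.0003,-0.0057],[0,0,0],1]
  ]
}}

```text
t: 20.82
tool_pos: [0.5062, 0.1678, 0.1186]
orientation: [1.889, 2.113, 0.276]
force: [-2.3, -0.1, 3.6]
opening: 0.0236
```

```bash
python3 goal.py -.006; python3 - <<'E'
from h import *
n=np.array([-.3378,.0534,.9397])
F=[]
for i in range(6):
    robot.read_camera("scene");F.append(robot.read_state()["force"])
F=np.array(F);print((F@n).round(2),F.mean(0),F.mean(0)@n)
E
python3 o4.py 7
```

```text
20.825 tcp [0.5062 0.1678 0.1186] force [-2.31 -0.08  3.6 ] goal [0.5059 0.1679 0.119 ] shift [-0.0005  0.      0.0007] turn [-0.0003  0.0005 -0.0001] n/0.6 per mm [-5.60e-04  9.00e-05  1.57e-03]
tip now: gap along n -0.0065 lateral [0.0003 0.0001 0.0001] ang 0.003609980757997926 F.n 4.158845881708636
[3.01 3.5  2.94 3.72 4.11 3.56] [-1.19248667  0.14636311  3.26031736] 3.4743580081187746
21.125 [0.50614608 0.16784363 0.1185373 ] [1.88857289 2.11345422 0.27554999] [-1.72739458  0.5184334   3.14320332] 0.023945160813063436
tip nominal [0.52957887 0.16429534 0.05394818]
[]
proj [369.5 168.4]
[]
proj [303.1 164.5]
```

View pics/t7.png

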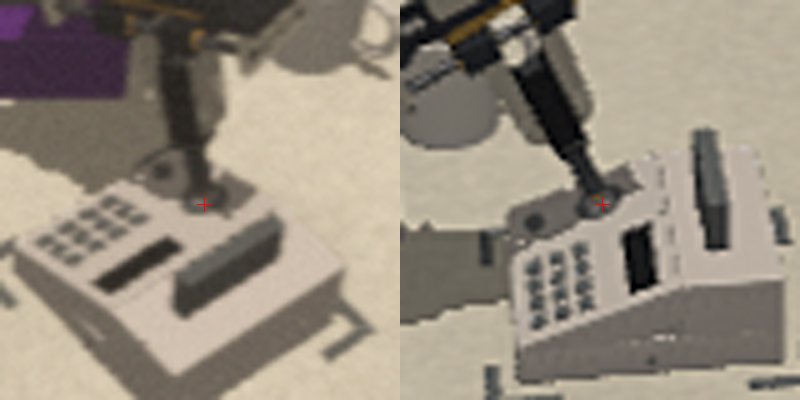

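View pics/w7.png

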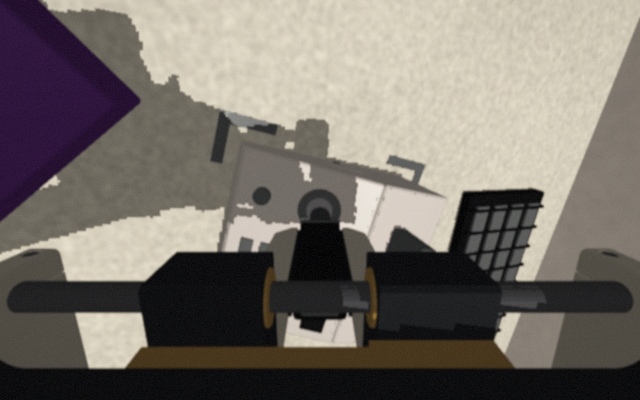

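```bash
python3 - <<'E'
from h import *
import pickle
A=pickle.load(open("c5.pkl","rb"));B=pickle.load(open("c7.pkl","rb"))
for i in(1,2):
    x,y,w,h=((360,175,40,30),(310,160,35,35))[i-1]
    g=[cv2.cvtColor(q[i]["pixels"],cv2.COLOR_RGB2GRAY)[y:y+h,x:x+w].astype(np.float32) for q in(A,B)]
    print(cv2.phaseCorrelate(g[0],g[1],cv2.createHanningWindow((w,h),cv2.CV_32F)))
robot.close_job()
s=robot.read_state();print(s["t"],s["force"])
E
```

```text
((0.10490457007085041, 0.05534111912149875), 0.9440542459487915)
((-0.00022984485340415972, 0.018538420676719625), 0.998821199124242)
the job is handed in; nothing more can be done
the job is handed in; nothing more can be done
```

I slid the white control box into the test bay by its grip rib, then took the probe from its stand. I handed the job in at about 21 s of the 61 s, with the probe still held against the earth stud.

**Box:** My estimate puts it within about 2 mm of the bay's centre and 0.01 rad of its x axis. Pressing the probe on it did not move it: it shifted by 0.1 pixel or less in both fixed cameras.

**Probe:** The tip is within about 2 mm of the stud's centre, and its axis is about 0.004 rad from square to the panel. The force sensor averaged about 3.5 N along the probe, plus about 1.2 N for the probe's own weight. That makes about 4.7 N of contact and puts the spring about 5.7 mm in. By arm position it is 6.5 mm in, so the two differ by about 0.8 mm; both are close to the half-way 6 mm.

**Disagreements and gaps in the checks:**
- The wrist camera put things about 3 mm towards -y compared with the fixed cameras. I went by the fixed cameras and the arm's position, which agreed with each other.
- The trained network did not find the probe tip in the close-up pictures, so I placed it from the grasp geometry and checked it by eye.
- I planned no moves near the mug, mouse or keyboard, but did not measure whether they stayed put.

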